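# Turn the spatula round in the mixing bowl

### The arm

A 7-joint arm with a two-finger parallel gripper is mounted at the origin on the work surface. World frame = base frame: x ahead of the robot, y to its left, z up, the work surface at z = 0. Lengths are in m, angles in rad, forces in N, time in s.
With the tool pointing down it reaches from about 0.425 to 0.925 m from the base axis. Payload 6.8 kg.
Tool frame: the origin (TCP) lies midway between the tips of the shut fingers; the grasp point (between the pads) lies 19 mm behind it; z points along the fingers, y is the line along which they close (so a half turn about z gives the same grasp; the last joint's range is limited). The gripper opens to 85 mm and grips with 20 to 120 N. Pads are 22 mm wide; open, the fingers measure 114 mm over their backs; the gripper's body (76 mm by 85 mm) begins 54 mm behind the grasp point. The pads swing forward as they close: fully open they stand 13 mm farther back than shut.
Start: joints at [-1.265, 0.477, 0.022, 1.555, -0.011, 1.109, -0.083], TCP at [0.271, 0.618, 0.231] pointing down, gripper open.
Joint ranges: [-2.96, 2.96], [-0.34, 2.1], [-1.41, 1.46], [0.24, 2.44], [-1.37, 4.51], [0.17, 1.92], [-2.96, 2.96]. Speed limits (rad/s): [2.39, 2.39, 3.14, 3.14, 3.14, 3.14, 3.14].

### API

Orientations are given as a rotation vector (axis times angle).
In Python, from bench import r gives the robot as it stands. The module is installed in compiled form; this text tells all that it offers.
- The arm moves only by the tool apply_moves, never from a script. Its argument "rows" is a list of rows, each a list of 6 numbers: the shift along the tool's x, y, z scaled (see below), then the turn, a rotation vector about the tool's x, y, z scaled (see below). A call has 1 to 5 rows; each row is the pose to reach, as a shift and turn from the pose commanded when the call began, along the tool's axes at that moment; what a row does not reach only later rows make up. The controller multiplies each number of a shift by 0.25 m and each number of a turn by 90 degrees. A row lasts 1/8 s, in which the tool goes at most 62.5 mm and 10.7 degrees, less where a joint would pass 70% of its speed; a pose out of reach is approached as far as the arm can. A call with a number of a shift or a turn outside -1 to 1 is refused whole. A call with a gripper value outside its range is refused whole. "claw" is the opening, from 0 (shut) to 1 (fully open), set as the call begins (left out, the last holds). The fingers move at their own pace and stop on an object; "newtons" is the grip in N (left out, the last holds). Time passes only in rows, so rows that repeat a pose let the fingers close. It gives the time, the measured TCP pose, the force, the opening and the grip force at its end, in the units of the state.
- r.get_obs(): the state, without advancing time (a new reading comes with each control period).
- r.grab_frame(name): name is "side" or "top"; returns a dict with "pixels" (480x640x3 uint8, red, green, blue), "intrinsics" (3x3 intrinsics, pixels), "eye" and "attitude" of the camera in the world. Camera axes: x right, y up, looking along -z (the intrinsics and any distortion apply to the point x, -y, -z); pixel columns grow to the right and rows downward; lengths in m; the calibration is good to about 2 mm. A picture is of the moment at which its call begins. There is no depth.
- r.hand_in(): hands the job in; it is judged then, once.
Trained networks look in a picture, given as the dict that the camera call returned (one of the last four; its "shot" number tells which), for a name from the list of things; names that differ only in an ending like _2 or _b are one class to them, and where a whole thing is asked for, a point or a joint stands for the part that bears it (a point fixed in the world has none). Each returns a list of dicts, best first, with "conf" (0 to 1); they miss things now and then, are a little off and sometimes report something else, mostly with a low value. They report only what shows in the picture. A call takes as long as a camera call. They do not tell look-alikes from the thing itself.
- r.search_frame(picture, thing): "rect" ([left, top, width, height] in pixels, round what is visible of it).
- r.outline_of(picture, thing): "pixels" (480x640 bool, what is visible of it) and "rect" ([left, top, width, height] in pixels, round what is visible of it).
- r.landmark_of(picture, thing): "point" ([column, row] in pixels: a listed point, or the origin of a listed thing).
The state is a dict: "clock": time; "joints": joint angles; "qvel": joint speeds; "tau": joint torques, N m; "tcp_pos": TCP position; "orientation": TCP orientation; "contact_force": force on the tool from outside, world axes, zero at the start; "moment": the same for the moment, N m; "grip_width": finger opening in m; "gripper_force": force on a finger pad.
Only numpy, scipy, OpenCV 4.12 (cv2) and the standard library are available. Lean on these libraries where they do the work, as an engineer would, in place of code of your own. Each camera call takes 0.05 s, during which the arm holds its last target. There are 200 camera calls.

### The job

The bamboo spatula is leaning in the green mixing bowl the wrong way round, with its handle in the bowl and its blade sticking out. Lift it out by the blade, lay it flat on the counter and let go, then pick it up by its handle and lean it back in the bowl, blade down inside and handle sticking out over the rim. Lower it rather than dropping it, leave the bowl where it stands, and do not disturb the other things on the counter.

Things in the scene. Friction and masses are not known exactly. Their poses are not given: they have to be found in the camera images.
- bowl: green glass mixing bowl, loose, about 0.9 kg, standing on the counter; open and round, outer radius 50 mm at the foot, 95 mm at 35 mm height, 118 mm at the rim (85 mm height); wall 5 mm, inner floor 6 mm above the counter. Origin: centre of its underside, z up
- spatula: straight bamboo spatula, about 60 g, 300 mm long: bar handle (210 mm long, 18 wide, 10 thick) and flat blade (90 mm long, 52 wide, 6 thick) in one plane. Origin: mid-length, on the handle's underside; x from handle to blade, y across, z out of the flat face. At the start it leans in the bowl some 23 degrees off level, handle end on the inside, blade sticking out and up past the rim
- spatula_blade (a point): centre of the spatula's blade, 105 mm from mid-length (45 mm from the blade tip), mid-thickness
- spatula_handle (a point): point in the middle of the handle's width and thickness, 85 mm from mid-length (65 mm from the handle end), for gripping
- spatula_mid (a point): centre of the spatula, mid-length, mid-thickness
- blade_tip (a point): middle of the blade's free edge, 150 mm from mid-length
- handle_end (a point): middle of the handle's free end, 150 mm from mid-length
- mixer: bystander: white hand mixer, 210 x 82 mm, 146 mm high, 0.95 kg, standing to the robot's right (beyond y = -0.4); the counter between it and the bowl is clear for 0.4 m (x 0.42 to 0.62); origin: centre of its underside, x along its length
- beater_a: bystander: steel beater lying on the counter, about 160 mm long, 60 mm across its wire cage; origin: under the cage's centre, x from the shaft to the cage
- beater_b: bystander: a second beater like the first
- cup: bystander: steel measuring cup, 76 mm across, 55 mm high, with a flat 85 mm handle at its rim along its y; origin: centre of its underside
Things that resemble listed ones, but are neither listed nor needed, are in the scene too. What is meant by the bowl is not brown, orange or pink, and is the larger of those in its own colour.

How it is judged:
By the outcome, as a careful person would: the job done as asked, in the order asked, and still so for the second after the job is handed in, with the robot touching nothing.
It also fails if it takes over 64 s, if anything falls off the work surface, if the arm or the gripper's body presses on something with over 40 N, if the wrist force passes 120 N, or if a joint passes its speed limit or range.

## Working session

There is one attempt and no reset: what is moved stays moved. The work goes in short steps, Python scripts to look and compute and a tool call to move; the robot and the scene stay as the last step left them, time stands still between calls to the robot, and variables do not carry over. Pictures are saved under pics/ and viewed, at most 12 in all, crops included, and the job is handed in when it is done.

Besides the shell and the picture viewer there is one more tool, called after "Request:" as name([rows], argument=value, ...), one row to a line, values as JSON. apply_moves: Moves the arm, as the interface text tells. Its arguments: {"type":"object","properties":{"rows":{"type":"array","items":{"type":"array","items":{"type":"number"}}},"claw":{"type":"number"},"newtons":{"type":"number"}},"required":["rows"]}

```bash
mkdir -p pics; cat > h.py <<'E'
import numpy as np, cv2
from scipy.spatial.transform import Rotation as R
from bench import r
def att(p):
    a=np.array(p["attitude"],float)
    return a if a.shape==(3,3) else (R.from_rotvec(a).as_matrix() if a.size==3 else R.from_quat(a).as_matrix())
def ray(p,uv):
    K=np.array(p["intrinsics"]); d=np.linalg.inv(K)@np.array([uv[0],uv[1],1.]); d=att(p)@(d*[1,-1,-1]); return np.array(p["eye"]),d/np.linalg.norm(d)
def atz(p,uv,z):
    e,d=ray(p,uv); return e+d*(z-e[2])/d[2]
def tri(pa,ua,pb,ub):
    e1,d1=ray(pa,ua); e2,d2=ray(pb,ub)
    A=np.stack([d1,-d2],1); s=np.linalg.lstsq(A,e2-e1,rcond=None)[0]
    a,b=e1+s[0]*d1,e2+s[1]*d2; return (a+b)/2,np.linalg.norm(a-b)
def proj(p,X):
    c=att(p).T@(np.array(X)-p["eye"]); c=c*[1,-1,-1]; u=np.array(p["intrinsics"])@c; return u[:2]/u[2]
def save(p,n): cv2.imwrite("pics/"+n,p["pixels"][:,:,::-1])
E
python3 - <<'E'
from h import *
np.set_printoptions(precision=4,suppress=True)
t=r.grab_frame("top"); s=r.grab_frame("side")
save(t,"t0.png"); save(s,"s0.png")
for n,p in (("top",t),("side",s)):
    print(n,{k:v for k,v in p.items() if k!="pixels"})
    for th in ("bowl","spatula","mixer","beater_a","cup"):
        print(th,[(np.round(d["rect"]),round(d["conf"],2)) for d in r.search_frame(p,th)][:4])
    for th in ("bowl","spatula_blade","spatula_handle","spatula_mid","blade_tip","handle_end"):
        print(th,[(np.round(d["point"],1),round(d["conf"],2)) for d in r.landmark_of(p,th)][:3])
print(r.get_obs())
E
```

```text
top {'intrinsics': array([[485.6026,   0.    , 306.9724],
       [  0.    , 485.6026, 243.5175],
       [  0.    ,   0.    ,   1.    ]]), 'eye': array([ 0.3714, -0.0247,  1.4742]), 'attitude': array([ 0.1125, -0.0986, -1.5791]), 'shot': 1}
bowl [(array([102., 197.,  81.,  79.]), 0.76), (array([147., 293.,  53.,  55.]), 0.7), (array([337., 298.,  84.,  86.]), 0.67), (array([217., 196.,  78.,  75.]), 0.63)]
spatula [(array([240., 194.,  87.,  51.]), 0.86)]
mixer [(array([437., 224.,  37.,  82.]), 0.78), (array([214., 196.,  77.,  76.]), 0.58)]
beater_a [(array([383., 160.,  12.,  26.]), 0.54), (array([342., 170.,  18.,  45.]), 0.45)]
cup [(array([254., 160.,  48.,  25.]), 0.72)]
bowl [(array([262.7, 324.3]), 0.92), (array([149.8, 239.2]), 0.88), (array([176.8, 320. ]), 0.77)]
spatula_blade [(array([306.4, 213. ]), 0.96)]
spatula_handle [(array([256.6, 240.4]), 0.85)]
spatula_mid [(array([282.8, 224.1]), 0.76)]
blade_tip [(array([326.4, 208.4]), 0.61)]
handle_end [(array([242. , 242.1]), 0.72)]
side {'intrinsics': array([[543.1179,   0.    , 306.7322],
       [  0.    , 543.1179, 244.00
[... 693 characters left out ...]
7)]
spatula_handle [(array([313.5, 240.8]), 0.9)]
spatula_mid [(array([331. , 236.4]), 0.69), (array([312.5, 251.6]), 0.62)]
blade_tip []
handle_end [(array([302.2, 238.8]), 0.84)]
{'clock': 1.2, 'joints': array([-1.2651,  0.477 ,  0.0224,  1.5554, -0.0115,  1.1093, -0.0831]), 'qvel': array([-0.0007, -0.0014, -0.0001, -0.001 ,  0.0007,  0.0004, -0.0003]), 'tau': array([  0.0004, -59.6335,   1.6059, -28.1547,   0.0123,   0.0016,
         0.    ]), 'tcp_pos': array([0.2714, 0.618 , 0.2313]), 'orientation': array([ 0.6454,  3.0746, -0.    ]), 'contact_force': array([-0.2177,  0.2207,  1.7074]), 'moment': array([-0.0127, -0.0096, -0.0052]), 'gripper_force': 0.0, 'grip_width': 0.0853495730865386}
```

View pics/t0.png

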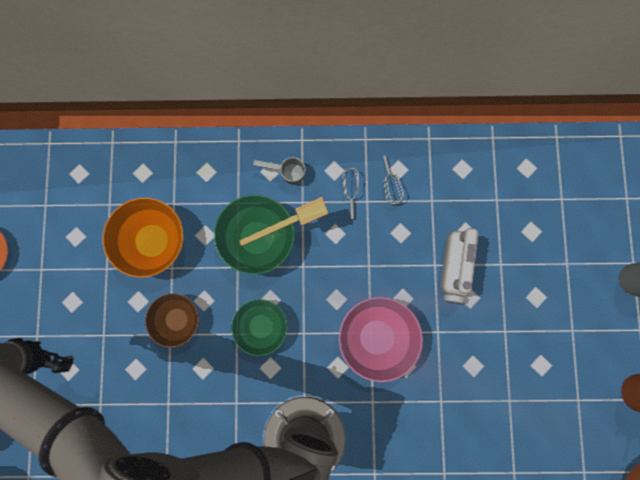

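View pics/s0.png

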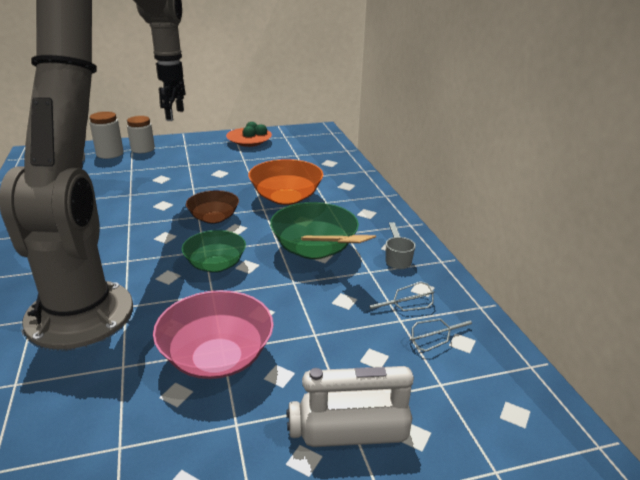

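The top view shows the large green bowl round (255,235). The spatula's handle end is in it at (242,242), and its blade sticks out to the right at (312,211). The pink, brown, orange and small green bowls are look-alikes. In the side view the spatula runs from (302,239) to (374,238).

```bash
python3 - <<'E'
from h import *
np.set_printoptions(precision=4,suppress=True)
t=r.grab_frame("top"); s=r.grab_frame("side")
P={}
for th in ("spatula_blade","spatula_handle","spatula_mid","handle_end"):
    a=r.landmark_of(t,th)[0]["point"]; b=r.landmark_of(s,th)[0]["point"]
    P[th],g=tri(t,a,s,b); print(th,a,b,P[th],g)
# bowl fit from outline rim: rim silhouette
for p,c in ((t,(255,235)),(s,(313,232))):
    for o in r.outline_of(p,"bowl"):
        x,y,w,h=o["rect"]
        if abs(x+w/2-c[0])<15 and abs(y+h/2-c[1])<15: print("rect",o["rect"],o["conf"]); 
for d in r.landmark_of(t,"bowl"): print(d["point"],d["conf"],atz(t,d["point"],0))
for d in r.landmark_of(s,"bowl"): print(d["point"],d["conf"],atz(s,d["point"],0))
# yellow mask in both images
for n,p in (("t",t),("s",s)):
    for o in r.outline_of(p,"spatula")[:1]:
        m=o["pixels"].astype(np.uint8); pts=np.argwhere(m)[:,::-1].astype(np.float32)
        print(n,o["conf"],m.sum(),cv2.minAreaRect(pts), cv2.boxPoints(cv2.minAreaRect(pts)).tolist())
    im=p["pixels"]; hsv=cv2.cvtColor(im,cv2.COLOR_RGB2HSV)
    x0,y0,x1,y1=(200,180,350,290) if n=="t" else (260,200,400,270)
    g=cv2.inRange(hsv,(60,100,20),(88,255,255)); 
    k=np.zeros_like(g);k[y0:y1,x0:x1]=g[y0:y1,x0:x1]
    cs,_=cv2.findContours(cv2.morphologyEx(k,cv2.MORPH_CLOSE,np.ones((5,5))),cv2.RETR_EXTERNAL,cv2.CHAIN_APPROX_NONE)
    c=max(cs,key=cv2.contourArea); print("green",cv2.boundingRect(c),cv2.fitEllipse(c))
b=[proj(t,(0,0,0)),proj(t,(.5,.1,.085))];print(b)
print("cup",[ (d["point"],atz(t,d["point"],0)) for d in r.landmark_of(t,"cup")[:1]],"beat",[atz(t,d["point"],0) for d in r.landmark_of(t,"beater_a")[:2]])
cv2.imwrite("pics/c.png",np.vstack([cv2.resize(t["pixels"][150:290,195:415,::-1],(660,420)),]))
E
```

```text
spatula_blade [306.8, 211.4] [358.4, 240.7] [ 0.6531 -0.015   0.1076] 0.008474410416749425
spatula_handle [258.6, 236.2] [313.1, 241.4] [0.588  0.1331 0.0287] 0.005360153578417419
spatula_mid [281.7, 225.8] [334.3, 238.0] [0.6167 0.0592 0.0773] 0.0071788972775216715
handle_end [242.3, 241.4] [303.5, 238.0] [0.5748 0.1846 0.0112] 0.006075347221413141
rect [214.4, 195.6, 79.8, 76.9] 0.6
rect [270.9, 203.7, 87.0, 55.5] 0.58
[261.1, 320.7] 0.96 [0.3384 0.1274 0.    ]
[256.7, 240.0] 0.89 [0.5832 0.1415 0.    ]
[178.1, 320.8] 0.79 [0.3406 0.3772 0.    ]
[378.3, 336.7] 0.73 [ 0.2877 -0.2225  0.    ]
[152.1, 240.9] 0.67 [0.5842 0.4635 0.    ]
[346.4, 187.7] 0.17 [ 0.7443 -0.1371  0.    ]
[311.1, 249.7] 0.84 [0.5813 0.1378 0.    ]
[217.2, 355.8] 0.82 [ 0.2871 -0.2152 -0.    ]
[216.9, 218.1] 0.6 [0.3529 0.3758 0.    ]
[215.0, 263.9] 0.57 [0.3203 0.1295 0.    ]
[312.3, 240.1] 0.27 [0.5975 0.1859 0.    ]
t 0.59 962 ((282.9000244140625, 224.7999725341797), (18.335758209228516, 93.91486358642578), 63.43495178222656) [[236.80001831054688, 237.5999755859375], [320.8000183105469, 195.5999755859375], [329.0000305175781, 211.99996948242188], [245.00003051757812, 253.99996948242188]]
green (214, 195, 81, 79) ((252.95254516601562, 233.8945770263672), (74.71542358398438, 79.68885803222656), 155.84214782714844)
s 0.67 366 ((337.0, 238.5), (7.0, 68.0), 90.0) [[303.0, 235.0], [371.0, 235.0], [371.0, 242.0], [303.0, 242.0]]
green (270, 202, 89, 57) ((312.899169921875, 226.91891479492188), (53.99620819091797, 81.82091522216797), 87.89555358886719)
[array([304.6319, 438.1016]), array([267.7187, 264.3528])]
cup [([295.8, 176.6], array([0.7818, 0.02  , 0.    ]))] beat [array([ 0.7315, -0.264 ,  0.    ]), array([ 0.7455, -0.1418,  0.    ])]
```

View pics/c.png

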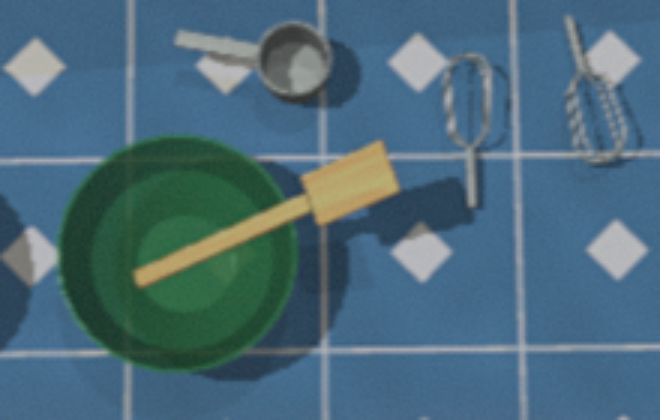

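The crop shows the blade corners at image (296,211), (323,197), (328,212) and (303,225), with the handle end at about (240.5,243.5). I'll fit the full spatula pose and the bowl centre from both views.

```bash
cat >> h.py <<'E'
def spat(az,pitch,roll=0):   # columns: x (handle->blade), y, z ; pitch>0: blade up
    return (R.from_euler('z',az,degrees=True)*R.from_euler('y',-pitch,degrees=True)*R.from_euler('x',roll,degrees=True)).as_matrix()
def tool(S,flip=1):          # tool z into face, tool y = flip*spatula y
    z=-S[:,2]; y=flip*S[:,1]; return np.stack([np.cross(y,z),y,z],1)
def go(p,Rt,o=None):
    o=o or r.get_obs(); R0=R.from_rotvec(o["orientation"]).as_matrix()
    d=R0.T@(np.array(p)-o["tcp_pos"]); w=R.from_matrix(R0.T@Rt).as_rotvec()
    print("row",np.round(d/.25,3).tolist(),np.round(w/(np.pi/2),3).tolist(),"| mm %.0f deg %.0f rows %d"%(np.linalg.norm(d)*1e3,np.degrees(np.linalg.norm(w)),np.ceil(max(np.linalg.norm(d)/.0625,np.degrees(np.linalg.norm(w))/10.7))))
E
python3 - <<'E'
from h import *
from scipy.optimize import least_squares
np.set_printoptions(precision=4,suppress=True)
t=r.grab_frame("top"); s=r.grab_frame("side")
T={150:(325.5,204.7),-150:(240.5,243.5),105:(306.6,212.2),-85:(257.6,238.3),0:(282.2,225)}
S={150:(374,237.5),-150:(302.8,238.4),105:(357.5,239.7),-85:(313.3,241.1),0:(332.6,237.2)}
C={(60,26):(296,210.7),(150,26):(322.7,197),(150,-26):(328.3,212.3),(60,-26):(302.7,225)}
def res(v):
    A=spat(v[3],v[4],v[5]); e=[]
    for p,D in ((t,T),(s,S)):
        for k,u in D.items(): e+=list(proj(p,v[:3]+A[:,0]*k/1e3)-u)
    for k,u in C.items(): e+=list(proj(t,v[:3]+A@np.array([k[0]/1e3,k[1]/1e3,0]))-u)
    e.append(v[5]/3); return e
f=least_squares(res,[.617,.06,.07,-69,23,0],loss="soft_l1"); v=f.x
print(v,np.round(f.fun,1)); A=spat(*v[3:])
for k in (150,105,-85,-150): print(k,v[:3]+A[:,0]*k/1e3)
# bowl: rim circle projected bounding boxes
def rb(c):
    e=[]
    a=np.linspace(0,2*np.pi,120)
    for p,b,w in ((t,(214.2,195.4,294.6,273),1),(s,(270.5,203.2,358.3,None),1)):
        q=np.array([proj(p,(c[0]+.118*np.cos(i),c[1]+.118*np.sin(i),.085)) for i in a])
        m=list(q.min(0))+list(q.max(0)); e+=[m[i]-b[i] for i in range(4) if b[i] is not None]
    return e
g=least_squares(rb,[.585,.139]);print("bowl",g.x,np.round(g.fun,1))
E
```

```text
[  0.6152   0.06     0.0756 -69.8879  26.1938  -0.4981] [-0.2 -0.4  1.1  0.9  5.3 -1.4  1.  -2.  -0.5  0.2 -5.8  1.6 -0.4 -0.
 -0.9 -0.8  1.3 -2.6 -0.4  1.5 -0.4 -1.9 -0.6 -1.2  0.4  0.6 -0.8  0.4
 -0.2]
150 [ 0.6614 -0.0664  0.1418]
105 [ 0.6476 -0.0285  0.122 ]
-85 [0.5889 0.1316 0.0381]
-150 [0.5689 0.1864 0.0094]
bowl [0.5892 0.1379] [-0.2 -1.4  0.8  1.5 -0.8 -1.5  0.9]
```

```bash
python3 - <<'E'
from h import *
S=spat(-69.9,25.5); Tt=tool(S); 
b=np.array([.6476,-.0285,.122]); print(Tt)
if Tt[:,1]@[.4,.9,0]<0: Tt=tool(S,-1)
g=b+.012*Tt[:,2]; print(g, g-.1*Tt[:,2])
go(g-.1*Tt[:,2],Tt)
E
```

```text
[[-0.31018218  0.93909425  0.14794931]
 [ 0.84761265  0.34365969 -0.4042905 ]
 [-0.4305111   0.         -0.90258528]]
[ 0.64937539 -0.03335149  0.11116898] [0.63458046 0.00707756 0.20142751]
row [-2.313, -1.654, 0.12] [0.114, -0.268, 0.505] | mm 711 deg 52 rows 12
```

Request:
apply_moves([
  [-0.95, -0.68, -0.05, 0, 0, 0],
  [-0.95, -0.68, -0.05, 0, 0, 0],
  [-0.95, -0.68, -0.05, 0, 0, 0],
  [-0.95, -0.68, -0.05, 0, 0, 0],
  [-0.95, -0.68, -0.05, 0, 0, 0],
], claw=1)

```text
clock: 2.82
tcp_pos: [0.4223, 0.3638, 0.2443]
orientation: [0.65, 3.073, 0.0]
contact_force: [0.7, -0.1, -0.6]
grip_width: 0.0851
gripper_force: 0.0
```

Request:
apply_moves([
  [-0.95, -0.68, -0.03, 0, 0, 0],
  [-0.95, -0.68, -0.03, 0, 0, 0],
  [-0.95, -0.68, -0.03, 0, 0, 0],
  [-0.95, -0.68, -0.03, 0, 0, 0],
  [-0.95, -0.68, -0.03, 0, 0, 0],
])

```text
clock: 3.45
tcp_pos: [0.5709, 0.1124, 0.2517]
orientation: [0.65, 3.072, -0.0]
contact_force: [-0.1, 0.7, -0.9]
grip_width: 0.0851
gripper_force: 0.0
```

```bash
python3 - <<'E'
from h import *
S=spat(-69.9,25.5); Tt=tool(S); b=np.array([.6476,-.0285,.122]); g=b+.012*Tt[:,2]
print(r.get_obs()["clock"],r.get_obs()["tcp_pos"],r.get_obs()["joints"])
go(g-.1*Tt[:,2],Tt)
E
```

```text
3.45 [0.57091499 0.11236124 0.25173576] [-0.50598561  0.30710007  0.25545973  1.77621312 -0.08639715  1.06836305
  0.93350919]
row [-0.403, -0.282, 0.202] [0.114, -0.267, 0.503] | mm 133 deg 52 rows 5
```

Request:
apply_moves([
  [-0.4, -0.28, 0.2, 0.114, -0.267, 0.503],
  [-0.4, -0.28, 0.2, 0.114, -0.267, 0.503],
  [-0.4, -0.28, 0.2, 0.114, -0.267, 0.503],
  [-0.4, -0.28, 0.2, 0.114, -0.267, 0.503],
  [-0.4, -0.28, 0.2, 0.114, -0.267, 0.503],
])

```text
clock: 4.08
tcp_pos: [0.633, 0.0117, 0.2015]
orientation: [1.58, 2.255, -0.357]
contact_force: [0.5, -0.2, -0.2]
grip_width: 0.0852
gripper_force: 0.0
```

```bash
python3 - <<'E'
from h import *
S=spat(-69.9,25.5); Tt=tool(S); b=np.array([.6476,-.0285,.122]); g=b+.012*Tt[:,2]
o=r.get_obs();print(o["clock"],o["tcp_pos"],o["joints"])
go(g-.04*Tt[:,2],Tt);go(g,Tt)
t=r.grab_frame("top"); s=r.grab_frame("side")
cv2.imwrite("pics/d.png",np.hstack([cv2.resize(t["pixels"][150:300,200:360,::-1],(400,375)),cv2.resize(s["pixels"][150:300,240:400,::-1],(400,375))]))
E
```

```text
4.075 [0.63296363 0.01171775 0.20145384] [-0.8080127   0.48314856  0.62272985  1.82854147  0.22156454  0.87446814
 -0.03928562]
row [-0.017, -0.0, 0.249] [0.0, 0.001, -0.002] | mm 62 deg 0 rows 1
row [-0.017, -0.0, 0.409] [0.0, 0.001, -0.002] | mm 102 deg 0 rows 2
```

View pics/d.png

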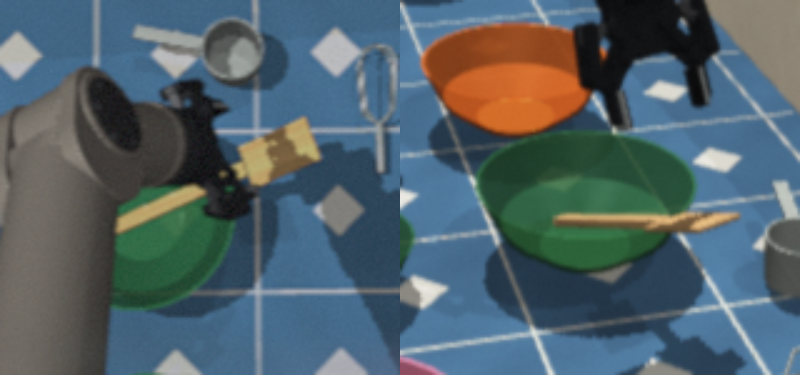

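The crops show the open fingers straddling the spatula's axis, with the blade still ahead along the approach line. I'm going in.

Request:
apply_moves([
  [-0.015, 0, 0.15, 0, 0, 0],
  [-0.017, 0, 0.25, 0, 0, 0],
  [-0.017, 0, 0.33, 0, 0, 0],
  [-0.017, 0, 0.41, 0, 0, 0],
  [-0.017, 0, 0.41, 0, 0, 0],
])

```text
clock: 4.8
tcp_pos: [0.6487, -0.0349, 0.1096]
orientation: [1.577, 2.262, -0.359]
contact_force: [-0.7, 1.1, 0.6]
grip_width: 0.0851
gripper_force: 0.0
```

```bash
python3 - <<'E'
from h import *
o=r.get_obs();print(o["clock"],o["tcp_pos"],o["contact_force"])
t=r.grab_frame("top"); s=r.grab_frame("side")
cv2.imwrite("pics/e.png",np.hstack([cv2.resize(t["pixels"][180:270,250:350,::-1],(400,360),interpolation=2),cv2.resize(s["pixels"][190:280,300:400,::-1],(400,360),interpolation=2)]))
E
```

```text
4.8 [ 0.64870317 -0.03493933  0.10958302] [-0.67610858  1.11088137  0.62757933]
```

View pics/e.png

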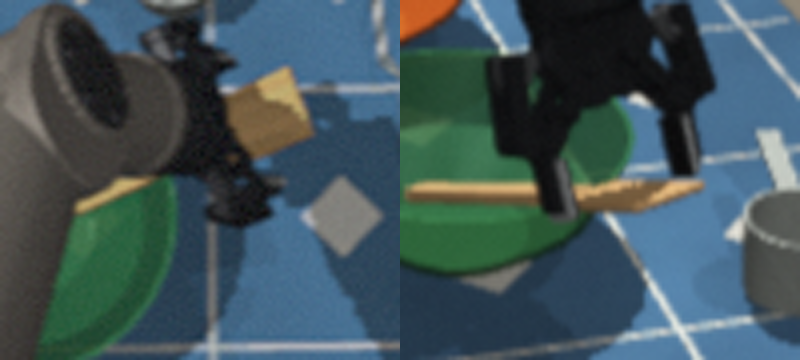

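The side crop shows the near finger tip just past the plane of the spatula, and the far finger beside the blade's far edge. I'm closing the gripper.

Request:
apply_moves([
  [0, 0, 0, 0, 0, 0],
  [0, 0, 0, 0, 0, 0],
  [0, 0, 0, 0, 0, 0],
  [0, 0, 0, 0, 0, 0],
  [0, 0, 0, 0, 0, 0],
], claw=0, newtons=50)

```text
clock: 5.52
tcp_pos: [0.6498, -0.0332, 0.1107]
orientation: [1.575, 2.261, -0.356]
contact_force: [-0.4, 0.6, 1.3]
grip_width: 0.0502
gripper_force: 51.9
```

```bash
python3 - <<'E'
from h import *
o=r.get_obs();print(o["clock"],o["tcp_pos"],o["contact_force"],o["grip_width"],o["gripper_force"])
t=r.grab_frame("top"); s=r.grab_frame("side")
cv2.imwrite("pics/f.png",np.hstack([cv2.resize(t["pixels"][180:270,250:350,::-1],(400,360),interpolation=2),cv2.resize(s["pixels"][190:280,300:400,::-1],(400,360),interpolation=2)]))
E
```

```text
5.525 [ 0.64982589 -0.03316726  0.11073865] [-0.44135109  0.62688179  1.25798819] 0.05021634313191231 51.91949486732483
```

View pics/f.png

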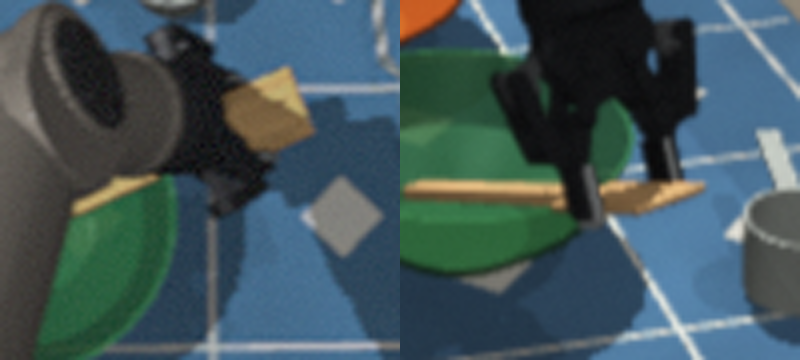

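The gripper holds the blade at 50 mm opening and 52 N. Next I'll lift straight up, then move to a clear patch at -y and level the spatula.

```bash
python3 - <<'E'
from h import *
o=r.get_obs(); R0=R.from_rotvec(o["orientation"]).as_matrix()
go(o["tcp_pos"]+[0,0,.16],R0)
o2=dict(o); o2["tcp_pos"]=o["tcp_pos"]+[0,0,.16]
go([.548,-.268,.15],tool(spat(-80,0)),o2)
E
```

```text
row [-0.275, -0.0, -0.578] [0.0, 0.0, 0.0] | mm 160 deg 0 rows 3
row [-0.461, -0.707, 0.754] [0.025, 0.282, 0.112] | mm 283 deg 27 rows 5
```

Request:
apply_moves([
  [-0.05, 0, -0.1, 0, 0, 0],
  [-0.12, 0, -0.25, 0, 0, 0],
  [-0.19, 0, -0.4, 0, 0, 0],
  [-0.275, 0, -0.578, 0, 0, 0],
  [-0.275, 0, -0.578, 0, 0, 0],
])

```text
clock: 6.25
tcp_pos: [0.6515, -0.0342, 0.2745]
orientation: [1.577, 2.256, -0.349]
contact_force: [0.1, -0.6, -1.8]
grip_width: 0.0505
gripper_force: 52.2
```

Request:
apply_moves([
  [-0.08, -0.12, 0.13, 0.004, 0.047, 0.018],
  [-0.16, -0.24, 0.26, 0.008, 0.094, 0.037],
  [-0.24, -0.36, 0.39, 0.012, 0.141, 0.056],
  [-0.32, -0.48, 0.52, 0.017, 0.19, 0.075],
  [-0.4, -0.6, 0.65, 0.021, 0.24, 0.095],
])

```text
clock: 6.88
tcp_pos: [0.5628, -0.2363, 0.1652]
orientation: [1.955, 2.393, -0.057]
contact_force: [0.6, 0.3, -0.5]
grip_width: 0.0506
gripper_force: 52.2
```

```bash
python3 - <<'E'
from h import *
o=r.get_obs();print(o["clock"],o["tcp_pos"],o["contact_force"],o["grip_width"],o["gripper_force"])
go([.548,-.268,.06],tool(spat(-80,0)))
E
```

```text
6.875 [ 0.56284459 -0.23634929  0.16516232] [ 0.64779552  0.31089293 -0.47058882] 0.050624444821702995 52.17979431152344
row [-0.086, -0.085, 0.427] [0.003, 0.04, 0.016] | mm 111 deg 4 rows 2
```

Request:
apply_moves([
  [-0.03, -0.03, 0.12, 0.001, 0.013, 0.005],
  [-0.06, -0.06, 0.25, 0.002, 0.026, 0.01],
  [-0.086, -0.085, 0.36, 0.003, 0.04, 0.016],
  [-0.086, -0.085, 0.42, 0.003, 0.04, 0.016],
  [-0.086, -0.085, 0.427, 0.003, 0.04, 0.016],
])

```text
clock: 7.5
tcp_pos: [0.5488, -0.2669, 0.0603]
orientation: [2.017, 2.408, -0.003]
contact_force: [0.3, -0.2, -0.0]
grip_width: 0.0504
gripper_force: 52.2
```

```bash
python3 - <<'E'
from h import *
np.set_printoptions(precision=4,suppress=True)
o=r.get_obs();print(o["clock"],o["tcp_pos"],o["contact_force"],o["grip_width"],o["gripper_force"])
go([.548,-.268,.012],tool(spat(-80,0)))
t=r.grab_frame("top"); s=r.grab_frame("side")
for th in ("spatula_blade","spatula_handle","spatula_mid","handle_end","blade_tip"):
    a=r.landmark_of(t,th); b=r.landmark_of(s,th)
    if a and b: print(th,a[0]["point"],b[0]["point"],*tri(t,a[0]["point"],s,b[0]["point"]))
print(proj(s,o["tcp_pos"]),proj(s,o["tcp_pos"]+[-.025,0,0]))
cv2.imwrite("pics/g.png",cv2.resize(s["pixels"][210:390,260:500,::-1],(800,600),interpolation=2))
E
```

```text
7.5 [ 0.5488 -0.2669  0.0603] [ 0.2848 -0.1773 -0.0473] 0.05040404418746656 52.166213393211365
row [-0.004, -0.004, 0.193] [-0.001, 0.001, 0.001] | mm 48 deg 0 rows 1
spatula_blade [392.5, 247.3] [348.9, 323.6] [ 0.5503 -0.2626  0.0713] 0.006764261105972973
spatula_handle [329.1, 261.1] [308.8, 279.5] [ 0.5138 -0.0781  0.0601] 0.00793664978815912
spatula_mid [356.6, 253.0] [324.1, 294.5] [ 0.5315 -0.1571  0.0719] 0.0002090073240155927
handle_end [307.8, 262.9] [298.3, 261.1] [ 0.5061 -0.0154  0.0723] 0.003984842265557824
[346.9493 329.406 ] [335.1916 331.3436]
```

View pics/g.png

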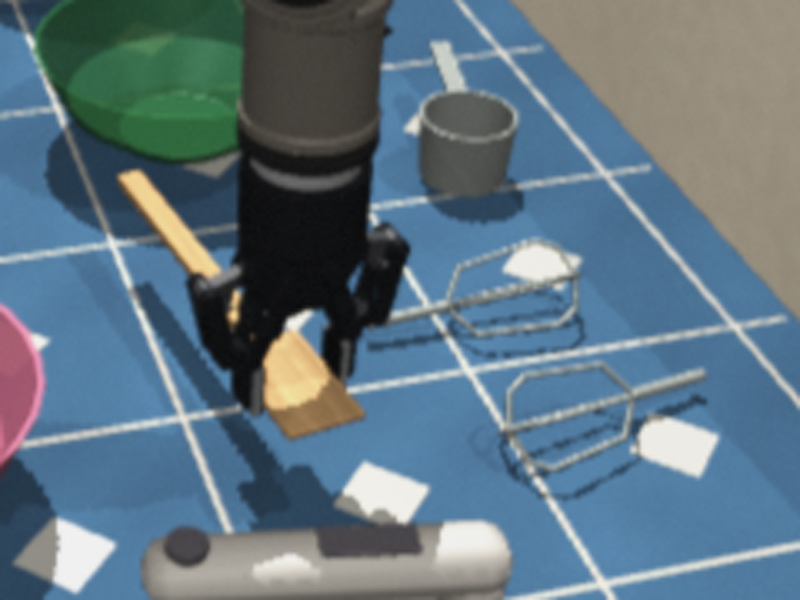

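The spatula hangs level at about 0.07 m. In the crop the handle end is at (130,178), and the blade sits between the fingers near their tips, clear of the mixer and beaters. I'm lowering it.

Request:
apply_moves([
  [-0.004, -0.004, 0.07, 0, 0, 0],
  [-0.004, -0.004, 0.14, 0, 0, 0],
  [-0.004, -0.004, 0.19, 0, 0, 0],
  [-0.004, -0.004, 0.21, 0, 0, 0],
  [-0.004, -0.004, 0.21, 0, 0, 0],
])

```text
clock: 8.72
tcp_pos: [0.5486, -0.269, 0.0087]
orientation: [2.016, 2.406, -0.002]
contact_force: [-0.6, -0.3, -0.3]
grip_width: 0.0506
gripper_force: 52.2
```

Request:
apply_moves([
  [0, 0, 0.01, 0, 0, 0],
  [0, 0, 0.02, 0, 0, 0],
  [0, 0, 0.03, 0, 0, 0],
  [0, 0, 0.03, 0, 0, 0],
])

```text
clock: 9.22
tcp_pos: [0.5488, -0.2688, 0.0016]
orientation: [2.016, 2.406, -0.002]
contact_force: [-0.2, 0.7, -0.2]
grip_width: 0.0512
gripper_force: 52.2
```

Request:
apply_moves([
  [0, 0, 0.004, 0, 0, 0],
  [0, 0, 0.008, 0, 0, 0],
  [0, 0, 0.012, 0, 0, 0],
  [0, 0, 0.012, 0, 0, 0],
])

```text
clock: 9.72
tcp_pos: [0.5488, -0.2689, -0.0014]
orientation: [2.016, 2.406, -0.002]
contact_force: [0.2, 0.0, -0.4]
grip_width: 0.0508
gripper_force: 52.2
```

Request:
apply_moves([
  [0, 0, 0.004, 0, 0, 0],
  [0, 0, 0.008, 0, 0, 0],
  [0, 0, 0.012, 0, 0, 0],
  [0, 0, 0.012, 0, 0, 0],
])

```text
clock: 10.22
tcp_pos: [0.5489, -0.269, -0.0029]
orientation: [2.016, 2.406, -0.0]
contact_force: [-3.6, 2.6, 14.4]
grip_width: 0.0504
gripper_force: 59.8
```

Contact with the counter, at 14 N. I'm releasing and rising.

Request:
apply_moves([
  [0, 0, -0.006, 0, 0, 0],
  [0, 0, -0.006, 0, 0, 0],
  [0, 0, -0.006, 0, 0, 0],
  [0, 0, -0.006, 0, 0, 0],
  [0, 0, -0.006, 0, 0, 0],
], claw=1)

```text
clock: 10.85
tcp_pos: [0.5488, -0.269, -0.0029]
orientation: [2.016, 2.406, -0.002]
contact_force: [0.6, -0.9, -0.9]
grip_width: 0.0854
gripper_force: 0.0
```

Request:
apply_moves([
  [0, 0, -0.1, 0, 0, 0],
  [0, 0, -0.25, 0, 0, 0],
  [0, 0, -0.5, 0, 0, 0],
  [0, 0, -0.5, 0, 0, 0],
])

```text
clock: 11.35
tcp_pos: [0.5516, -0.2705, 0.1271]
orientation: [2.011, 2.399, 0.003]
contact_force: [-0.1, -1.3, -1.0]
grip_width: 0.0853
gripper_force: 0.0
```

```bash
python3 - <<'E'
from h import *
np.set_printoptions(precision=4,suppress=True)
o=r.get_obs();print(o["clock"],o["tcp_pos"],o["contact_force"],o["grip_width"],o["gripper_force"])
t=r.grab_frame("top"); s=r.grab_frame("side")
for th in ("spatula_blade","spatula_handle","spatula_mid","handle_end","blade_tip"):
    for p in (t,s):
        a=r.landmark_of(p,th)
        if a: print(th,a[0]["point"],a[0]["conf"],atz(p,a[0]["point"],.005))
print("bowl",[(d["point"],atz(t,d["point"],0)) for d in r.landmark_of(t,"bowl")[:4]])
cv2.imwrite("pics/i.png",np.hstack([cv2.resize(t["pixels"][190:310,270:430,::-1],(400,300),interpolation=2),cv2.resize(s["pixels"][230:380,260:460,::-1],(400,300),interpolation=2)]))
E
```

```text
11.35 [ 0.5516 -0.2705  0.1271] [-0.0925 -1.2679 -0.9663] 0.08533579963364132 0.0
spatula_blade [391.2, 251.6] 0.92 [ 0.5421 -0.2686  0.005 ]
spatula_blade [350.2, 351.8] 0.9 [ 0.5561 -0.2748  0.005 ]
spatula_handle [326.5, 262.7] 0.91 [ 0.5104 -0.0714  0.005 ]
spatula_handle [308.9, 301.2] 0.71 [ 0.516  -0.0883  0.005 ]
spatula_mid [357.7, 253.0] 0.64 [ 0.539  -0.1667  0.005 ]
spatula_mid [323.2, 319.1] 0.73 [ 0.5307 -0.1593  0.005 ]
handle_end [307.0, 261.7] 0.97 [ 0.5142 -0.0122  0.005 ]
handle_end [296.9, 286.2] 0.6 [ 0.5027 -0.0235  0.005 ]
blade_tip [349.1, 189.3] 0.33 [ 0.7378 -0.1449  0.005 ]
blade_tip [357.3, 366.6] 0.77 [ 0.5564 -0.3192  0.005 ]
bowl [([259.6, 236.4], array([0.5943, 0.1326, 0.    ])), ([174.8, 320.6], array([0.3413, 0.3872, 0.    ])), ([263.0, 324.2], array([0.328 , 0.1217, 0.    ])), ([152.8, 241.7], array([0.5817, 0.4612, 0.    ]))]
```

View pics/i.png

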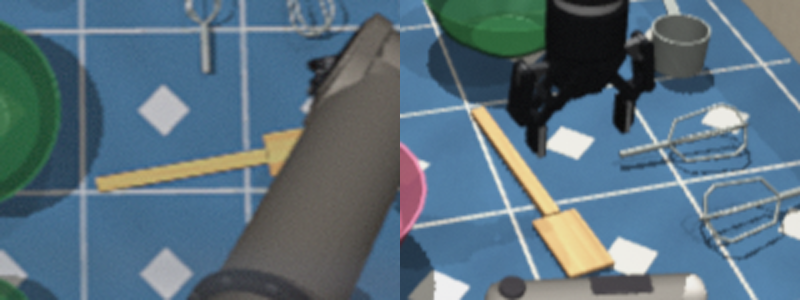

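The spatula lies flat and free. In the top crop its handle end is at (100,186), full-image (310,264), and the neck is at (377,253). Next is the handle grasp.

```bash
python3 - <<'E'
from h import *
np.set_printoptions(precision=4,suppress=True)
o=r.get_obs(); print(o["joints"])
t=r.grab_frame("top")
e=atz(t,(310,264.4),.008);n=atz(t,(377.2,252.8),.008); d=n-e; az=np.degrees(np.arctan2(d[1],d[0])); print(e,n,np.linalg.norm(d),az)
u=d/np.linalg.norm(d); h=(e+u*.065+ n-u*.145)/2; print(h)
for z in (.10,.002): go([h[0],h[1],z],tool(spat(az,0)))
E
```

```text
[ 0.0141  0.5278  0.4566  1.8361 -0.299   0.8437  0.793 ]
[ 0.5056 -0.0213  0.008 ] [ 0.5386 -0.2256  0.008 ] 0.20696931785787676 -80.81498447011755
[ 0.5157 -0.0839  0.008 ]
row [0.751, -0.0, 0.086] [0.001, 0.002, 0.01] | mm 189 deg 1 rows 4
row [0.752, -0.001, 0.478] [0.001, 0.002, 0.01] | mm 223 deg 1 rows 4
```

Request:
apply_moves([
  [0.751, 0, 0.086, 0, 0, 0.01],
  [0.751, 0, 0.086, 0, 0, 0.01],
  [0.751, 0, 0.086, 0, 0, 0.01],
  [0.751, 0, 0.15, 0, 0, 0.01],
  [0.751, 0, 0.28, 0, 0, 0.01],
])

```text
clock: 12.68
tcp_pos: [0.5174, -0.0835, 0.052]
orientation: [2.03, 2.39, 0.002]
contact_force: [1.3, -0.5, 0.4]
grip_width: 0.0851
gripper_force: 0.0
```

```bash
python3 - <<'E'
from h import *
np.set_printoptions(precision=4,suppress=True)
o=r.get_obs(); print(o["clock"],o["tcp_pos"],o["joints"])
go([.5157,-.0839,.0015],tool(spat(-80.8,0)))
E
```

```text
12.675 [ 0.5174 -0.0835  0.052 ] [-0.2781  0.5117  0.4014  2.0787 -0.3374  0.6072  0.5181]
row [0.0, -0.008, 0.202] [0.003, 0.002, 0.001] | mm 51 deg 0 rows 1
```

Request:
apply_moves([
  [0, -0.008, 0.06, 0.003, 0.002, 0],
  [0, -0.008, 0.12, 0.003, 0.002, 0],
  [0, -0.008, 0.17, 0.003, 0.002, 0],
  [0, -0.008, 0.202, 0.003, 0.002, 0],
  [0, -0.008, 0.202, 0.003, 0.002, 0],
])

```text
clock: 13.3
tcp_pos: [0.5138, -0.0846, 0.0008]
orientation: [-2.035, -2.39, 0.005]
contact_force: [0.6, 1.3, -0.4]
grip_width: 0.0854
gripper_force: 0.0
```

Request:
apply_moves([
  [0, 0, 0, 0, 0, 0],
  [0, 0, 0, 0, 0, 0],
  [0, 0, 0, 0, 0, 0],
  [0, 0, 0, 0, 0, 0],
  [0, 0, 0, 0, 0, 0],
], claw=0, newtons=50)

```text
clock: 13.92
tcp_pos: [0.5145, -0.0844, 0.0016]
orientation: [-2.035, -2.391, 0.003]
contact_force: [-0.7, 1.5, 6.4]
grip_width: 0.0166
gripper_force: 49.5
```

Request:
apply_moves([
  [0, 0, 0, 0, 0, 0],
  [0, 0, 0, 0, 0, 0],
])

```text
clock: 14.18
tcp_pos: [0.5145, -0.0844, 0.0016]
orientation: [-2.035, -2.391, 0.003]
contact_force: [-0.9, -0.0, 4.5]
grip_width: 0.0165
gripper_force: 49.5
```

The handle is gripped at 16.5 mm and 50 N. I'm lifting.

Request:
apply_moves([
  [0, 0, -0.1, 0, 0, 0],
  [0, 0, -0.3, 0, 0, 0],
  [0, 0, -0.5, 0, 0, 0],
  [0, 0, -0.75, 0, 0, 0],
  [0, 0, -0.95, 0, 0, 0],
])

```text
clock: 14.8
tcp_pos: [0.5147, -0.0844, 0.2408]
orientation: [-2.036, -2.391, 0.003]
contact_force: [0.7, 0.6, -1.8]
grip_width: 0.0165
gripper_force: 48.8
```

Request:
apply_moves([
  [0, 0, 0, 0, 0, -0.1],
  [0, 0, 0, 0, 0, -0.21],
  [0, 0, 0, 0, 0, -0.32],
  [0, 0, 0, 0, 0, -0.43],
  [0, 0, 0, 0, 0, -0.54],
])

```text
clock: 15.42
tcp_pos: [0.5143, -0.0843, 0.2382]
orientation: [-0.862, -3.017, 0.002]
contact_force: [-0.8, 0.5, -1.4]
grip_width: 0.0165
gripper_force: 48.8
```

```bash
cat >> h.py <<'E'
c=np.array([.589,.138,0])
def final(az=50,p=27.2,d=.038,gl=.235,up=0):
    S=spat(az,-p); a=np.radians(az)
    return c+d*np.array([np.cos(a),np.sin(a),0])+[0,0,.0065+up]-gl*S[:,0]+.0015*S[:,2], tool(S)
E
python3 - <<'E'
from h import *
np.set_printoptions(precision=4,suppress=True)
o=r.get_obs(); print(o["clock"],o["tcp_pos"],o["joints"],o["grip_width"],o["gripper_force"])
p,T=final(up=.13); print(p, final()[0]); go(p,T)
E
```

```text
15.425 [ 0.5143 -0.0843  0.2382] [-0.3071  0.2244  0.4109  1.9317 -0.1042  1.0106  1.1646] 0.016527133050117375 48.80117118358612
[0.4795 0.0075 0.2453] [0.4795 0.0075 0.1153]
row [0.312, 0.238, -0.028] [0.216, 0.245, -0.891] | mm 98 deg 85 rows 8
```

Request:
apply_moves([
  [0.06, 0.05, -0.028, 0.022, 0.025, -0.1],
  [0.12, 0.1, -0.028, 0.044, 0.05, -0.2],
  [0.18, 0.14, -0.028, 0.068, 0.076, -0.3],
  [0.24, 0.18, -0.028, 0.092, 0.105, -0.4],
  [0.28, 0.22, -0.028, 0.118, 0.133, -0.49],
])

```text
clock: 16.05
tcp_pos: [0.4843, -0.0001, 0.2455]
orientation: [0.313, -2.868, 0.171]
contact_force: [1.3, 0.9, -1.5]
grip_width: 0.0166
gripper_force: 48.8
```

```bash
python3 - <<'E'
from h import *
np.set_printoptions(precision=4,suppress=True)
o=r.get_obs(); print(o["clock"],o["tcp_pos"],o["joints"],o["grip_width"],o["gripper_force"])
p,T=final(up=.13); go(p,T)
E
```

```text
16.05 [ 0.4843 -0.0001  0.2455] [-0.3962  0.2936  0.2491  1.84    0.0369  1.2737  1.6247] 0.01661269666546815 48.82757484912872
row [0.012, 0.034, 0.001] [0.097, 0.111, -0.402] | mm 9 deg 39 rows 4
```

Request:
apply_moves([
  [0.003, 0.01, 0, 0.024, 0.027, -0.1],
  [0.006, 0.02, 0, 0.048, 0.055, -0.2],
  [0.01, 0.03, 0, 0.072, 0.083, -0.3],
  [0.012, 0.034, 0, 0.097, 0.111, -0.402],
  [0.012, 0.034, 0, 0.097, 0.111, -0.402],
])

```text
clock: 16.68
tcp_pos: [0.4798, 0.0083, 0.2449]
orientation: [1.136, -2.449, 0.275]
contact_force: [-0.1, -0.5, -0.9]
grip_width: 0.0164
gripper_force: 48.9
```

```bash
python3 - <<'E'
from h import *
np.set_printoptions(precision=4,suppress=True)
o=r.get_obs(); print(o["clock"],o["tcp_pos"],o["joints"],o["grip_width"],o["gripper_force"])
for u in (.13,.05,.02,0):
    p,T=final(up=u); go(p,T)
t=r.grab_frame("top"); s=r.grab_frame("side")
S=spat(50,-27.2); p,T=final(up=.13)
for th,k in (("spatula_blade",.19),("spatula_mid",.085),("handle_end",-.065),("blade_tip",.235)):
    X=p+S[:,0]*k+S[:,2]*.0035; print(th,"expect",proj(t,X),proj(s,X))
    for q in (t,s):
        a=r.landmark_of(q,th); print([ (x["point"],round(x["conf"],2)) for x in a[:1]])
cv2.imwrite("pics/j.png",np.hstack([cv2.resize(t["pixels"][180:300,200:360,::-1],(400,300),interpolation=2),cv2.resize(s["pixels"][130:280,230:430,::-1],(400,300),interpolation=2)]))
E
```

```text
16.675 [0.4798 0.0083 0.2449] [-0.4251  0.3579  0.1399  1.7999  0.2095  1.3916  2.0756] 0.01641943425840292 48.875699043273926
row [0.003, -0.001, 0.0] [0.0, 0.001, -0.002] | mm 1 deg 0 rows 1
row [-0.142, -0.001, 0.285] [0.0, 0.001, -0.002] | mm 80 deg 0 rows 2
row [-0.197, -0.001, 0.392] [0.0, 0.001, -0.002] | mm 110 deg 0 rows 2
row [-0.233, -0.001, 0.463] [0.0, 0.001, -0.002] | mm 130 deg 0 rows 3
spatula_blade expect [251.3095 229.544 ] [314.8606 195.9852]
[]
[([315.4, 198.8], 0.58)]
spatula_mid expect [276.16   248.8248] [298.7869 193.5776]
[]
[([296.4, 192.5], 0.65)]
handle_end expect [315.7141 279.5137] [271.1531 189.4384]
[([316.3, 278.3], 0.57)]
[([272.3, 189.4], 0.81)]
blade_tip expect [241.2899 221.7701] [321.0841 196.9174]
[]
[([319.3, 195.4], 0.64)]
```

View pics/j.png

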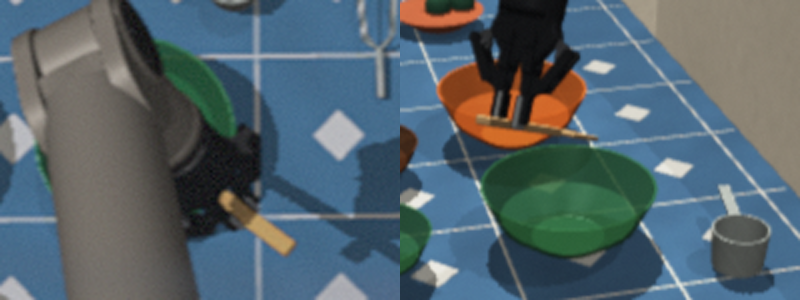

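The landmarks match the predicted pose within 2–3 px. In the crops the spatula hangs blade down above the green bowl with its handle pointing out towards -x/-y. I'm lowering it.

Request:
apply_moves([
  [-0.035, 0, 0.08, 0, 0, 0],
  [-0.08, 0, 0.17, 0, 0, 0],
  [-0.12, 0, 0.25, 0, 0, 0],
  [-0.165, 0, 0.33, 0, 0, 0],
  [-0.197, 0, 0.392, 0, 0, 0],
])

```text
clock: 17.8
tcp_pos: [0.4798, 0.0065, 0.1352]
orientation: [1.135, -2.45, 0.276]
contact_force: [0.7, 0.1, 1.2]
grip_width: 0.0164
gripper_force: 48.9
```

Request:
apply_moves([
  [0, 0, 0, 0, 0, 0],
  [-0.004, 0, 0.009, 0, 0, 0],
  [-0.009, 0, 0.018, 0, 0, 0],
  [-0.014, 0, 0.027, 0, 0, 0],
  [-0.018, 0, 0.035, 0, 0, 0],
])

```text
clock: 18.42
tcp_pos: [0.48, 0.0065, 0.1262]
orientation: [1.135, -2.451, 0.276]
contact_force: [-0.0, 0.0, -0.3]
grip_width: 0.0163
gripper_force: 48.9
```

Request:
apply_moves([
  [0, 0, 0, 0, 0, 0],
  [0, 0, 0, 0, 0, 0],
])

```text
clock: 18.68
tcp_pos: [0.48, 0.0065, 0.1262]
orientation: [1.135, -2.451, 0.276]
contact_force: [-0.4, -0.5, -0.9]
grip_width: 0.0165
gripper_force: 48.9
```

Request:
apply_moves([
  [-0.003, 0, 0.006, 0, 0, 0],
  [-0.006, 0, 0.012, 0, 0, 0],
  [-0.009, 0, 0.018, 0, 0, 0],
  [-0.009, 0, 0.018, 0, 0, 0],
])

```text
clock: 19.18
tcp_pos: [0.4799, 0.0064, 0.121]
orientation: [1.135, -2.45, 0.276]
contact_force: [-0.3, -0.8, -1.0]
grip_width: 0.0162
gripper_force: 48.9
```

Request:
apply_moves([
  [-0.002, 0, 0.004, 0, 0, 0],
  [-0.004, 0, 0.008, 0, 0, 0],
  [-0.005, 0, 0.011, 0, 0, 0],
  [-0.005, 0, 0.011, 0, 0, 0],
])

```text
clock: 19.68
tcp_pos: [0.4799, 0.0064, 0.1182]
orientation: [1.135, -2.451, 0.276]
contact_force: [0.7, 1.3, -0.0]
grip_width: 0.0165
gripper_force: 49.0
```

Request:
apply_moves([
  [-0.002, 0, 0.004, 0, 0, 0],
  [-0.004, 0, 0.008, 0, 0, 0],
  [-0.004, 0, 0.008, 0, 0, 0],
])

```text
clock: 20.05
tcp_pos: [0.4802, 0.0064, 0.1162]
orientation: [1.135, -2.451, 0.276]
contact_force: [0.0, -0.1, 5.0]
grip_width: 0.0164
gripper_force: 49.4
```

Request:
apply_moves([
  [-0.002, 0, 0.004, 0, 0, 0],
  [-0.004, 0, 0.008, 0, 0, 0],
  [-0.004, 0, 0.008, 0, 0, 0],
])

```text
clock: 20.42
tcp_pos: [0.4801, 0.0063, 0.114]
orientation: [1.135, -2.451, 0.276]
contact_force: [0.8, -0.3, 5.2]
grip_width: 0.0161
gripper_force: 49.5
```

```bash
python3 - <<'E'
from h import *
np.set_printoptions(precision=4,suppress=True)
o=r.get_obs(); print(o["clock"],o["contact_force"],o["moment"])
t=r.grab_frame("top"); s=r.grab_frame("side")
for th in ("spatula_blade","spatula_mid","handle_end","blade_tip","spatula_handle","bowl"):
    for q in (t,s):
        a=r.landmark_of(q,th); print(th,[ (x["point"],round(x["conf"],2)) for x in a[:2]])
cv2.imwrite("pics/k.png",np.hstack([cv2.resize(t["pixels"][180:300,200:360,::-1],(400,300),interpolation=2),cv2.resize(s["pixels"][160:280,240:400,::-1],(400,300),interpolation=2)]))
E
```

```text
20.425 [ 0.7745 -0.2932  5.2486] [ 0.1804 -0.1795  0.0112]
spatula_blade []
spatula_blade [([314.9, 238.2], 0.83)]
spatula_mid [([281.8, 251.9], 0.52)]
spatula_mid [([295.7, 240.5], 0.65), ([359.8, 429.3], 0.56)]
handle_end [([316.0, 280.4], 0.71)]
handle_end [([268.5, 241.9], 0.61)]
blade_tip [([388.0, 189.5], 0.71)]
blade_tip [([321.2, 237.2], 0.73), ([299.7, 243.7], 0.41)]
spatula_handle [([299.2, 272.8], 0.5), ([388.2, 189.2], 0.34)]
spatula_handle []
bowl [([377.9, 336.7], 0.81), ([176.9, 320.4], 0.79)]
bowl [([217.3, 357.0], 0.92), ([216.6, 261.8], 0.75)]
```

View pics/k.png

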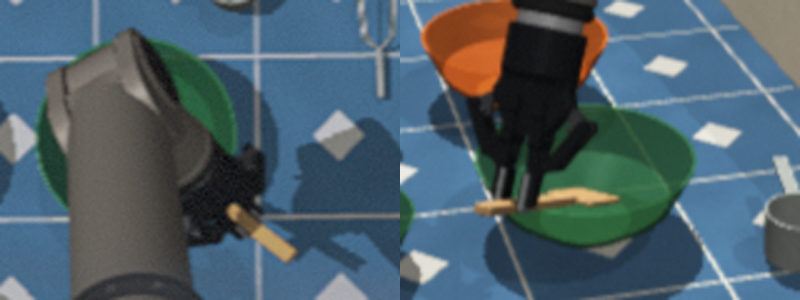

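In the crops the handle rests on the near rim, and the moment reading puts the contact about 50 mm inboard of the grip. The blade may be slightly off the floor, so I'll pitch it down gently about the rim.

Request:
apply_moves([
  [0, 0, -0.004, 0, 0.011, 0],
  [0, 0, -0.008, 0, 0.022, 0],
  [0, 0, -0.008, 0, 0.022, 0],
])

```text
clock: 21.5
tcp_pos: [0.4809, 0.0074, 0.1155]
orientation: [1.122, -2.42, 0.294]
contact_force: [0.3, 1.0, 4.9]
grip_width: 0.0163
gripper_force: 49.5
```

```bash
python3 - <<'E'
from h import *
np.set_printoptions(precision=4,suppress=True)
o=r.get_obs(); print(o["clock"],o["tcp_pos"],o["contact_force"],o["moment"],o["joints"])
E
```

```text
21.5 [0.4809 0.0074 0.1155] [0.3395 1.0266 4.9323] [ 0.3643 -0.2889  0.0097] [-0.4237  0.5411  0.1336  1.8778  0.2182  1.1677  2.014 ]
```

The contact has moved inboard to about 95 mm, so both rim and blade tip are now bearing. I'm releasing, then backing off along the tool axis.

Request:
apply_moves([
  [0, 0, 0, 0, 0, 0],
  [0, 0, 0, 0, 0, 0],
  [0, 0, 0, 0, 0, 0],
  [0, 0, 0, 0, 0, 0],
  [0, 0, 0, 0, 0, 0],
], claw=1, newtons=20)

```text
clock: 22.12
tcp_pos: [0.4804, 0.007, 0.1154]
orientation: [1.121, -2.42, 0.293]
contact_force: [-0.4, -0.6, -0.5]
grip_width: 0.0852
gripper_force: 0.0
```

Request:
apply_moves([
  [0, 0, -0.1, 0, 0, 0],
  [0, 0, -0.2, 0, 0, 0],
  [0, 0, -0.4, 0, 0, 0],
  [0, 0, -0.6, 0, 0, 0],
  [0, 0, -0.6, 0, 0, 0],
])

```text
clock: 22.75
tcp_pos: [0.5298, 0.0648, 0.2494]
orientation: [1.126, -2.427, 0.294]
contact_force: [0.4, 0.5, -1.3]
grip_width: 0.0857
gripper_force: 0.0
```

```bash
python3 - <<'E'
from h import *
o=r.get_obs(); print(o["clock"],o["tcp_pos"],o["contact_force"],o["grip_width"])
R0=R.from_rotvec(o["orientation"]).as_matrix()
go(o["tcp_pos"]+[-.1,-.25,.1],R0)
E
```

```text
22.75 [0.52984913 0.06483841 0.24937788] [ 0.44562816  0.53835058 -1.31129292] 0.08567889752051247
row [1.088, -0.341, 0.141] [0.0, 0.0, 0.0] | mm 287 deg 0 rows 5
```

Request:
apply_moves([
  [0.2, -0.06, -0.05, 0, 0, 0],
  [0.4, -0.12, 0, 0, 0, 0],
  [0.6, -0.2, 0.05, 0, 0, 0],
  [0.8, -0.27, 0.1, 0, 0, 0],
  [0.95, -0.34, 0.14, 0, 0, 0],
])

```text
clock: 23.38
tcp_pos: [0.4447, -0.166, 0.3312]
orientation: [1.118, -2.42, 0.292]
contact_force: [0.5, 0.0, -0.2]
grip_width: 0.0857
gripper_force: 0.0
```

```bash
python3 - <<'E'
from h import *
np.set_printoptions(precision=4,suppress=True)
o=r.get_obs(); print(o["clock"],o["tcp_pos"],o["contact_force"])
t=r.grab_frame("top"); s=r.grab_frame("side")
for th in ("bowl","spatula_blade","handle_end"):
    print(th,[(d["point"],round(d["conf"],2)) for d in r.landmark_of(t,th)[:4]],[(d["point"],round(d["conf"],2)) for d in r.landmark_of(s,th)[:3]])
cv2.imwrite("pics/l.png",np.hstack([cv2.resize(t["pixels"][140:300,200:410,::-1],(400,305),interpolation=2),cv2.resize(s["pixels"][150:300,240:440,::-1],(400,305),interpolation=2)]))
E
```

```text
23.375 [ 0.4447 -0.166   0.3312] [ 0.4901  0.039  -0.1656]
bowl [([176.8, 318.6], 0.97), ([152.0, 240.1], 0.9), ([261.5, 326.6], 0.83), ([455.4, 261.8], 0.69)] [([214.8, 266.9], 0.98), ([214.9, 220.7], 0.91), ([285.6, 198.9], 0.82)]
spatula_blade [([256.5, 233.4], 0.93)] [([319.2, 242.0], 0.66)]
handle_end [] [([273.6, 238.9], 0.86)]
```

View pics/l.png

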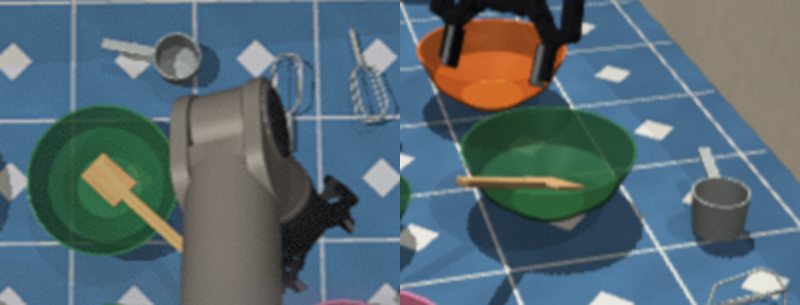

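The blade rests inside the green bowl at top crop (108,180) and the handle sticks out over the rim. The bowl's rim edges are at the same pixels as at the start (214,195), and the other things have not moved. I'm handing in.

```bash
python3 -c "
from bench import r
print(r.hand_in())"
```

```text
the job is handed in; nothing more can be done
None
```

I lifted the spatula out by its blade, laid it flat on the counter and let go. I then picked it up by the handle and leaned it back in the green bowl, blade down inside and handle out over the rim; in the last pictures the bowl and the other things had not visibly moved, and I handed the job in at about 23 s, with no verdict returned.

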